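# Turn a tile sample over on the goods-in bench

### The job

Check-in of a tile delivery: the back of the tile lying across the two strips of the turning board must be seen. Take the broad-bladed turner, slip its blade under the tile and flip the tile over onto the board's cork bed, glazed face down and lying flat; do not touch the tile with the gripper. Then stand the turner back down level on the bench top and let it go.

Things in the scene. Friction and masses are not known exactly. Their poses are not given: they have to be found in the camera images.
- turner_grip (a point): Turner (steel spatula, 160 g, wood handle): handle centre, 55 mm above the bench as it stands level on blade and foot. Handle along y, -50 to 75 mm, 20 wide, 24 high; foot (16 thick) at y=62. Flat blade at y=-85 to tip -160, 44 wide (x), 3 thick, underside at z=-55; shank slopes up from y=-80 to -45. A like tool with a 16 mm wide blade is not meant; the two may swap places.
- tile: Loose square clay tile, 90 x 90 x 8 mm, about 130 g, white glaze on top, bare clay below, lying glaze up across the board's two strips (round, small and stacked tiles elsewhere are not meant). Origin: centre of its clay face, the underside at the start; z points out of the glaze; x, y along its sides.
- board: Wooden turning board, fixed, 120 mm wide (y); origin at bench height, +x to the left, +y towards the robot. Base 5 mm thick; two strips along y, tops at z=29: x=0 to 14 and x=86 to 104. The tile lies on them, centre near x=50, y=0: below it a tunnel 72 mm wide, 24 high, open at both y ends. The cork bed (x<0) is 6 mm higher: its edge at x=0 is a step.
- bed (a point): Centre of the top of the board's flat cork bed, 35 mm above the bench, at x=-75, y=0 of the board; 150 mm (x) by 120 mm (y), axes as the board's. The tile's near edge pivots against the step at the bed's edge (this point's x=+75) as its far edge is tipped up and over onto the bed. A rim, 10 mm above the cork, closes the bed's other end (x=-75).

How it is judged:
On the way:
1. the tile is tipped up by more than 20 degrees by the held turner (angle between tile's own z axis and vertical above 0.35 rad and contact force between turner and tile above 0.05 N and contact force between the fingers and turner above 1 N), for 0.04 s.
At the end, for the whole second after the job is handed in: The tile lies still on the cork bed, glaze down, flat within 10 degrees, its centre 25 to 125 mm from the step and within 40 mm of the board's middle line; the turner stands on the bench top, level within 10 degrees, clear of the tile (grip point 45 to 65 mm high) (angle between tile's own z axis and vertical above 2.97 rad and x of tile in the frame of board between -0.125 and -0.025 m and y of tile in the frame of board between -0.04 and 0.04 m and height (world z) of tile between 0.036 and 0.05 m and linear speed of tile below 0.02 m/s and contact force between turner and tile below 0.05 N and angle between turner_grip's own z axis and vertical below 0.17 rad and height (world z) of turner_grip between 0.045 and 0.065 m); the robot touches nothing.
It fails at once if the gripper or arm touches the tile (contact force between any of the fingers, the arm and tile above 0.5 N).
It also fails if it takes over 70 s, if anything falls off the work surface, if the arm or the gripper's body presses on something with over 40 N, if the wrist force passes 120 N, or if a joint passes its speed limit or range.

### The arm

A 6-joint arm with a two-finger parallel gripper is mounted at the origin on the work surface. World frame = base frame: x ahead of the robot, y to its left, z up, the work surface at z = 0. Lengths are in m, angles in rad, forces in N, time in s.
With the tool pointing down it reaches from about 0.375 to 0.975 m from the base axis. Payload 3.8 kg.
Tool frame: the origin (TCP) lies midway between the tips of the shut fingers; the grasp point (between the pads) lies 19 mm behind it; z points along the fingers, y is the line along which they close (so a half turn about z gives the same grasp; the last joint's range is limited). The gripper opens to 88 mm and grips with 3 to 60 N. Pads are 18 mm wide; open, the fingers measure 123 mm over their backs; the gripper's body (75 mm by 187 mm) begins 45 mm behind the grasp point.
Start: joints at [-1.151, 0.264, 1.604, -0, 1.274, -0.037], TCP at [0.298, -0.606, 0.239] pointing down, gripper open.
Joint ranges: [-2.63, 2.63], [-0.94, 2.18], [0.31, 2.57], [-1.31, 4.45], [0, 2.66], [-2.55, 2.55]. Speed limits (rad/s): [2.57, 2.57, 3.14, 3.14, 3.14, 3.14].

### API

Orientations are given as a rotation vector (axis times angle).
In Python, from cell import manip, inverse_kinematics, cams, order gives the robot as it stands. Calls block until the motion is done:
- manip.move_pose(position, orientation): joint-space move of the TCP to a pose.
- manip.move_linear(position, rate=0.15, rot=None): straight line of the TCP; rot=None keeps the orientation; rate is the mean speed in m/s.
- manip.set_joints(angles): joint-space move.
- manip.set_gripper(opening, force=None): finger opening in m; force is the grip in N (None keeps the last); returns when the fingers have stopped.
- manip.dwell(seconds).
- inverse_kinematics(position, orientation): joint angles nearest the present ones, or None.
- manip.state(): the state.
- cams.capture(name): name is "side" or "top"; returns a dict with "image" (400x640x3 uint8, blue, green, red), "z_map" (400x640 float32, m along the optical axis (not along the pixel's ray), 0 where there is no reading), "intrinsics" (3x3 intrinsics, pixels), "k1" (the pictures are not rectified: a ray, as slopes to the right and down, at radius r is drawn at 1 + k1 r^2 times it, then the intrinsics apply), "position" and "orientation" of the camera in the world. Camera axes: x right, y down, z forward; pixel columns grow to the right and rows downward; lengths in m; the calibration is good to about 2 mm. A picture is of the moment at which its call begins.
A pose or a line that the arm cannot do raises manip.IKError and nothing moves.
- order.close_job(): hands the job in; it is judged then, once.
The state is a dict: "clock": time; "joint_pos": joint angles; "joint_velocities": joint speeds; "tau": joint torques, N m; "tool_pos": TCP position; "tcp_rot": TCP orientation; "contact_force": force on the tool from outside, world axes, zero at the start; "moment": the same for the moment, N m; "gripper_width": finger opening in m; "grasp_force": force on a finger pad.
Only numpy, scipy, OpenCV 4.12 (cv2) and the standard library are available. Lean on these libraries where they do the work, as an engineer would, in place of code of your own. Each camera call takes 0.05 s, during which the arm holds its last target. There are 200 camera calls.

## Working session

There is one attempt and no reset: what is moved stays moved. The work goes in short steps, each a Python script; the robot and the scene stay as the last script left them, time stands still between calls to the robot, and variables do not carry over. Pictures are saved under pics/ and viewed, at most 10 in all, crops included, and the job is handed in when it is done.

```bash
ls; mkdir -p pics
cat > h.py <<'E'
import numpy as np, cv2
from scipy.spatial.transform import Rotation as R
from cell import manip, inverse_kinematics, cams, order
def cloud(c):
    z=c["z_map"];K=np.array(c["intrinsics"]);h,w=z.shape
    u,v=np.meshgrid(np.arange(w),np.arange(h))
    x=(u-K[0,2])/K[0,0];y=(v-K[1,2])/K[1,1]
    xd,yd=x.copy(),y.copy()
    for _ in range(8):
        f=1+c["k1"]*(x*x+y*y); x=xd/f;y=yd/f
    P=np.stack([x*z,y*z,z],-1)
    o=np.array(c["orientation"]); M=R.from_rotvec(o).as_matrix() if o.size==3 else (o if o.shape==(3,3) else None)
    W=P@M.T+np.array(c["position"]); W[z==0]=np.nan
    return W
E
python3 - <<'E'
from h import *
for n in ("side","top"):
    c=cams.capture(n); cv2.imwrite(f"pics/{n}0.png",c["image"]); np.save(f"pics/{n}0.npy",cloud(c))
    print(n,c["position"],c["orientation"],c["intrinsics"],c["k1"],(c["z_map"]==0).mean())
E
```

```text
pics
side [ 0.40971521 -0.71122412  0.44786392] [-2.0635547   0.16791805 -0.11545234] [[427.23367631   0.         313.25146923]
 [  0.         427.23367631 195.03094465]
 [  0.           0.           1.        ]] -0.03389255512680592 0.00390625
top [ 0.46477866 -0.02316156  0.88411701] [-2.20062537  2.20666165 -0.11399346] [[387.41912621   0.         320.0778495 ]
 [  0.         387.41912621 195.31584466]
 [  0.           0.           1.        ]] -0.04132597488303307 0.004046875
```

View pics/top0.png

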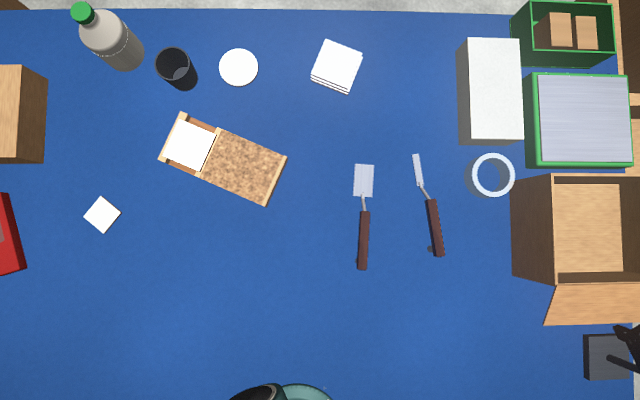

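View pics/side0.png

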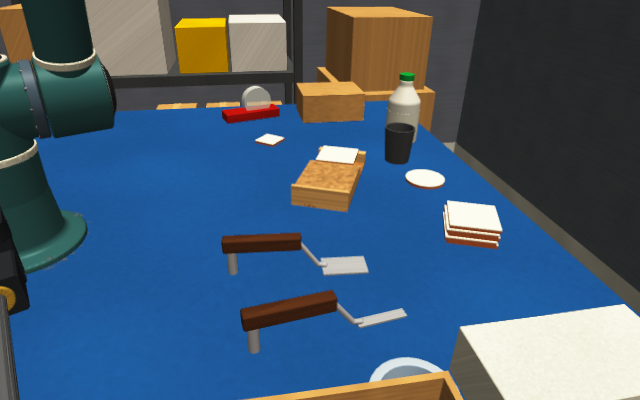

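The top view shows the broad turner with its blade at (363,180) and handle at (363,240). The narrow one is at right (435,228). The tile is at (188,145) on the board, with the cork bed to its right at (245,168). The side view agrees. Next I'll measure these from the point clouds.

```bash
cat > m.py <<'E'
from h import *
def rect(P):
    (c,s,a)=cv2.minAreaRect((P[:,:2]*1000).astype(np.float32)); return np.round(c,1),np.round(s,1),round(a,1),np.round(np.percentile(P[:,2],[5,50,95])*1000,1),len(P)
def part(im,W,lo,hi,box,zr):
    hsv=cv2.cvtColor(im,cv2.COLOR_BGR2HSV); m=cv2.inRange(hsv,lo,hi)>0
    b=np.zeros_like(m); b[box[1]:box[3],box[0]:box[2]]=1
    m&=b&(W[...,2]>zr[0])&(W[...,2]<zr[1])
    n,l,s,_=cv2.connectedComponentsWithStats(m.astype(np.uint8)); k=1+np.argmax(s[1:,4]); return W[l==k]
E
python3 - <<'E'
from m import *
im=cv2.imread("pics/top0.png");W=np.load("pics/top0.npy")
print("tile",rect(part(im,W,(0,0,190),(180,60,255),(150,105,225,180),(.025,.05))))
print("cork",rect(part(im,W,(5,60,60),(25,255,255),(196,120,295,215),(.03,.042))))
print("board",rect(part(im,W,(0,0,0),(180,255,255),(150,100,295,215),(.022,.06))))
print("handle",rect(part(im,W,(0,50,20),(20,255,140),(345,205,380,280),(.05,.09))))
print("handle lo",rect(part(im,W,(0,50,20),(20,255,140),(345,205,380,280),(-.02,.09))))
print("blade",rect(part(im,W,(0,0,120),(180,90,255),(345,155,380,200),(-.02,.03))))
print("bench",np.nanpercentile(W[250:300,200:330,2],[5,50,95]))
S=cv2.imread("pics/side0.png");V=np.load("pics/side0.npy")
print("S blade",rect(part(S,V,(0,0,120),(180,90,255),(315,250,375,280),(-.02,.03))))
print("S handle",rect(part(S,V,(0,50,20),(20,255,140),(215,225,305,262),(.03,.09))))
print("S tile",rect(part(S,V,(0,0,190),(180,60,255),(310,140,365,166),(.02,.06))))
E
```

```text
tile (array([635.8, 237.9]), array([95.4, 91.1]), 66.6, array([33.5, 36.3, 38.7]), 1676)
cork (array([587.8, 122. ]), array([159.1, 119.1]), 66.0, array([31.9, 34.3, 36.7]), 3652)
board (array([606.1, 163. ]), array([263.9, 120.7]), 66.0, array([29.6, 34.8, 38.8]), 5985)
handle (array([ 426.2, -143.8]), array([ 16.7, 121.9]), 86.0, array([64.1, 66.4, 68.8]), 415)
handle lo (array([ 426.2, -143.8]), array([ 16.7, 121.9]), 86.0, array([64.1, 66.4, 68.8]), 415)
blade (array([ 557. , -153.6]), array([45.1, 83.2]), 86.2, array([-0.5,  2.3,  5.3]), 651)
bench [-0.00291687 -0.00039276  0.00207121]
S blade (array([ 556.1, -153.8]), array([47.3, 87.4]), 87.4, array([2. , 3.8, 8.8]), 814)
S handle (array([ 427.6, -145.5]), array([ 21.8, 124.1]), 86.3, array([47.2, 61.8, 68. ]), 1309)
S tile (array([634. , 240.2]), array([99.6, 98.1]), 65.9, array([34.5, 35.9, 37.1]), 527)
```

```bash
cat > t.py <<'E'
from m import *
a=np.radians(66.1); O=np.array([.6174,.1885,0]); B=np.array([[np.cos(a),-np.sin(a),0],[np.sin(a),np.cos(a),0],[0,0,1]])
TY=.0032; PIV=np.array([.003,.029])
def Rg(s,p): # gripper in turner frame; p: lean of gripper body to handle end
    y=np.array([s,0,0.]); z=np.array([0,-np.sin(p),-np.cos(p)]); return np.column_stack([np.cross(y,z),y,z])
def tcp(pos,M,s,p):
    G=Rg(s,p); return pos+M@(np.array([0,-.005,0])+.019*G[:,2]), R.from_matrix(M@G).as_rotvec()
def bpose(x,y,z,phi): # turner grip pose from board coords
    return O+B@np.array([x,y,z]), B@R.from_euler('y',-phi).as_matrix()
def blade(d,n,th,phi,y=TY+.133,e=0):
    """blade-top point at lateral offset e lies at polar (d,th) about pivot, n below tile plane; blade rolled phi"""
    q=PIV+d*np.array([np.cos(th),np.sin(th)])-n*np.array([-np.sin(th),np.cos(th)])
    u=np.array([np.cos(phi),np.sin(phi)]); w=np.array([-u[1],u[0]])
    g=q-e*u+.052*w
    return bpose(g[0],y,g[1],phi)
T0=np.array([.4388,-.1447,.055]); a0=np.radians(-4.3+90); M0=np.array([[np.cos(a0),-np.sin(a0),0],[np.sin(a0),np.cos(a0),0],[0,0,1]])
d2=np.radians
E
python3 - <<'E'
from t import *
for s in (1,-1):
  for p in (0,.3,.6):
    print(s,p)
    L=[("pick",(T0,M0)),("pre",blade(.055,.012,0,0,y=.133+.14))]+[(f"{t}",blade(.055+.015*(t>60),.002,d2(t),d2(t))) for t in (0,30,60,70,80,90)]+[(f"push{t}",blade(.05,0,d2(t),d2(75),e=-.022)) for t in (90,105)]
    for n,(P,M) in L:
        q=inverse_kinematics(*tcp(P,M,s,p)); print(n,None if q is None else np.round(q,2), np.round(P,3))
E
```

```text
1 0
pick [-0.37  0.1   2.22 -0.    0.83 -1.87] [ 0.439 -0.145  0.055]
pre [ 0.68  0.19  2.08 -0.    0.87 -0.48] [0.391 0.352 0.069]
0 [ 0.47  0.29  1.93 -0.    0.92 -0.68] [0.516 0.297 0.079]
30 [ 0.21  0.08  2.23  0.74  0.64 -1.51] [0.503 0.267 0.1  ]
60 [-0.13  0.19  2.43  1.53  0.98 -2.53] [0.488 0.232 0.102]
70 None [0.485 0.225 0.112]
80 None [0.479 0.213 0.107]
90 None [0.474 0.201 0.099]
push90 None [0.476 0.206 0.114]
push105 None [0.471 0.194 0.112]
1 0.3
pick [-0.44 -0.05  2.4   0.22  0.51 -2.11] [ 0.439 -0.145  0.055]
pre [ 0.85  0.15  2.16 -0.41  0.78 -0.02] [0.391 0.352 0.069]
0 [ 0.61  0.22  2.04 -0.38  0.75 -0.28] [0.516 0.297 0.079]
30 [ 0.36 -0.02  2.37  0.57  0.25 -1.22] [0.503 0.267 0.1  ]
60 None [0.488 0.232 0.102]
70 None [0.485 0.225 0.112]
80 None [0.479 0.213 0.107]
90 None [0.474 0.201 0.099]
push90 None [0.476 0.206 0.114]
push105 None [0.471 0.194 0.112]
1 0.6
pick None [ 0.439 -0.145  0.055]
pre [ 1.02  0.2   2.2  -0.84  0.85  0.48] [0.391 0.352 0.069]
0 [ 0.75  0.23  2.14 -0.89  0.73  0.27] [0.516 0.297 0.079]
30 None [0.503 0.267 0.1  ]
60 None [0.488 0
[... 751 characters left out ...]
-1 0.3
pick [-0.44 -0.05  2.4   0.22  0.51  1.03] [ 0.439 -0.145  0.055]
pre None [0.391 0.352 0.069]
0 None [0.516 0.297 0.079]
30 [ 0.36 -0.02  2.37  0.57  0.25  1.92] [0.503 0.267 0.1  ]
60 None [0.488 0.232 0.102]
70 None [0.485 0.225 0.112]
80 None [0.479 0.213 0.107]
90 [-0.25  0.63  2.56  2.03  1.6  -0.05] [0.474 0.201 0.099]
push90 None [0.476 0.206 0.114]
push105 None [0.471 0.194 0.112]
-1 0.6
pick None [ 0.439 -0.145  0.055]
pre None [0.391 0.352 0.069]
0 None [0.516 0.297 0.079]
30 None [0.503 0.267 0.1  ]
60 None [0.488 0.232 0.102]
70 None [0.485 0.225 0.112]
80 None [0.479 0.213 0.107]
90 None [0.474 0.201 0.099]
push90 None [0.476 0.206 0.114]
push105 None [0.471 0.194 0.112]
```

Run:
```python
from t import *
s,p=-1,0
for ph in (8,12,16):
  for y in (.263,.243,.2,.133):
    q=inverse_kinematics(*tcp(*blade(.055,.0105,0,d2(ph),y=y),s,p)); print(ph,y,None if q is None else np.round(q,2))
P,r=tcp(T0,M0,s,p)
manip.set_gripper(.06,40)
manip.move_pose(P+[0,0,.12],r); manip.move_linear(P,rate=.12)
manip.set_gripper(0,60)
st=manip.state(); print(st["clock"],st["gripper_width"],st["grasp_force"],st["contact_force"],st["tool_pos"]-P)
manip.move_linear(P+[0,0,.10],rate=.12)
for n in ("side","top"):
    c=cams.capture(n); cv2.imwrite(f"pics/{n}1.png",c["image"]); np.save(f"pics/{n}1.npy",cloud(c))
print(manip.state()["clock"])
```

```text
8 0.263 [0.61 0.12 2.17 0.11 0.74 2.52]
8 0.243 [0.58 0.13 2.15 0.11 0.74 2.48]
8 0.2 [0.51 0.17 2.1  0.12 0.76 2.41]
8 0.133 [0.41 0.24 2.02 0.13 0.78 2.31]
12 0.263 [0.58 0.08 2.22 0.18 0.67 2.44]
12 0.243 [0.55 0.1  2.2  0.19 0.68 2.4 ]
12 0.2 [0.47 0.14 2.15 0.21 0.7  2.32]
12 0.133 [0.38 0.22 2.06 0.22 0.73 2.21]
16 0.263 [0.55 0.05 2.27 0.28 0.61 2.33]
16 0.243 [0.51 0.07 2.24 0.29 0.62 2.28]
16 0.2 [0.44 0.12 2.19 0.31 0.64 2.2 ]
16 0.133 [0.34 0.19 2.1  0.32 0.68 2.1 ]
4.3083 0.019396106164726003 59.95676167309284 [ 0.38829864 -0.59037301  0.81863881] [ 2.21021743e-05 -6.74497459e-05  7.31639333e-05]
5.3917
```

View pics/side1.png

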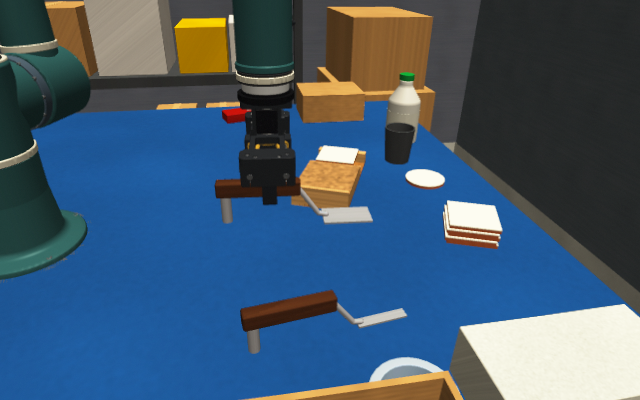

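The turner is held level, handle at (258,188) and blade at (347,215). I'll check the blade height, move to the pre-insert pose and look again.

Run:
```python
from t import *
s,p=-1,0
S=cv2.imread("pics/side1.png");V=np.load("pics/side1.npy")
b=part(S,V,(0,0,120),(180,90,255),(322,203,378,226),(.05,.15)); print(rect(b)); 
A=np.c_[b[:,:2]-b[:,:2].mean(0),np.ones(len(b))]; print("slopes",np.linalg.lstsq(A,b[:,2],rcond=None)[0]) 
print("expected centre",T0+M0@[0,-.1225,0])
P,r=tcp(*blade(.055,.0105,0,d2(12),y=.263),s,p)
P0,r0=tcp(T0,M0,s,p)
manip.move_linear(P0+[0,0,.16],rate=.2)
manip.move_pose(P+[0,0,.12],r); manip.move_linear(P,rate=.1)
for n in ("side","top"):
    c=cams.capture(n); cv2.imwrite(f"pics/{n}2.png",c["image"]); np.save(f"pics/{n}2.npy",cloud(c))
W=np.load("pics/top2.npy"); im=cv2.imread("pics/top2.png")
st=manip.state(); print(st["clock"],st["tool_pos"]-P,st["contact_force"])
G,M=blade(.055,.0105,0,d2(12),y=.263); print("blade ctr exp",G+M@[0,-.1225,-.052],"tip",G+M@[0,-.16,-.052])
cv2.imwrite("pics/c2.png",np.vstack([cv2.resize(im[90:240,100:320],None,fx=2,fy=2),cv2.resize(cv2.imread("pics/side2.png")[100:240,220:440],None,fx=2,fy=2)]))
```

```text
(array([ 560.7, -153.9]), array([48.3, 76.8]), 86.9, array([100.4, 101.4, 102.8]), 705)
slopes [-0.01698789 -0.01201335  0.10158896]
expected centre [ 0.56095518 -0.15388489  0.055     ]
9.0583 [0.00063887 0.00044347 0.00089892] [ 0.21841353  0.25588372 -1.32032104]
blade ctr exp [0.51244553 0.29844912 0.0185    ] tip [0.54673005 0.28325631 0.0185    ]
```

View pics/c2.png

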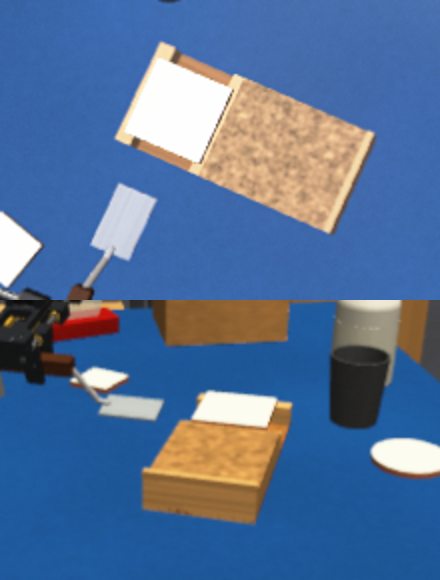

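In the top crop, the blade (tip near (138,190)) points at the tunnel mouth (about (163,150)), clear of both strips. I'll insert it now.

Run:
```python
from t import *
s,p=-1,0
for y in (.22,.18,TY+.133):
    P,r=tcp(*blade(.055,.0105,0,d2(12),y=y),s,p)
    manip.move_linear(P,rate=.06); st=manip.state(); print(y,st["clock"],st["contact_force"],st["tool_pos"]-P)
for t,n in ((0,.0105),(4,.006),(9,.004)):
    P,r=tcp(*blade(.055,n,d2(t),d2(t+12 if t<5 else t+8)),s,p)
    manip.move_linear(P,rate=.04,rot=r)
    print(t,manip.state()["contact_force"],manip.state()["moment"])
ims=[]
for n in ("top","side"):
    c=cams.capture(n); ims.append(c["image"]); np.save(f"pics/{n}3.npy",cloud(c))
cv2.imwrite("pics/c3.png",np.vstack([cv2.resize(ims[0][90:240,100:320],None,fx=2,fy=2),cv2.resize(ims[1][100:240,220:440],None,fx=2,fy=2)]))
print(manip.state()["clock"])
```

```text
0.22 9.925 [-0.76002381  0.06114676 -1.21331051] [-0.00023379 -0.00018833 -0.0002365 ]
0.18 10.7417 [-0.07453728 -0.38881667 -1.73458337] [-0.00016179 -0.00018356 -0.00019748]
0.13620000000000002 11.625 [ 0.29706968 -0.28993285 -1.83511727] [-0.00028015 -0.00014463 -0.00023671]
0 [ 0.2305129   0.4652204  -1.94206031] [-0.0702562   0.06772476 -0.03250343]
4 [-1.53403449  0.55976144 -2.42024764] [-0.17293694  0.23068139  0.00883836]
9 [-0.4739547   0.50367366 -2.26932919] [-0.1164712   0.23643324  0.04320838]
12.6417
```

View pics/c3.png

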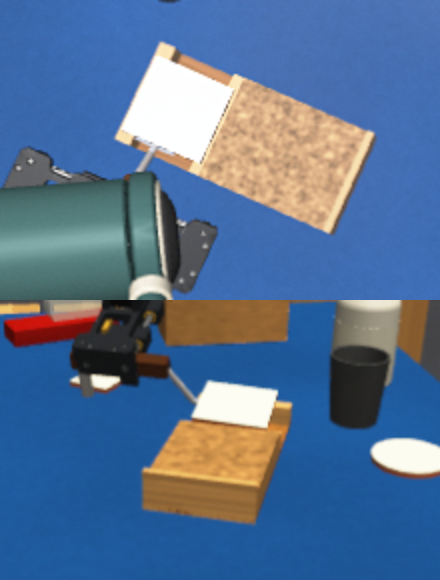

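The tile's far edge is rising off its strip and the blade is under it. I'll roll further.

Run:
```python
from t import *
s,p=-1,0
for t in (17,25,33,41,49,57,65):
    P,r=tcp(*blade(.055,.003,d2(t),d2(t+4)),s,p)
    manip.move_linear(P,rate=.05,rot=r)
    st=manip.state(); print(t,np.round(st["contact_force"],2),st["clock"],st["grasp_force"])
ims=[]
for n in ("top","side"):
    c=cams.capture(n); ims.append(c["image"]); np.save(f"pics/{n}4.npy",cloud(c))
cv2.imwrite("pics/c4.png",np.vstack([cv2.resize(ims[0][90:240,100:320],None,fx=2,fy=2),cv2.resize(ims[1][100:240,220:440],None,fx=2,fy=2)]))
```

```text
17 [-0.03 -0.14 -2.13] 12.9667 59.97593767940998
25 [ 0.25  0.28 -2.8 ] 13.3667 59.97807417064905
33 [ 1.28  0.61 -3.2 ] 13.775 59.97915554791689
41 [ 0.31  0.5  -2.52] 14.175 59.9790271371603
49 [ 0.51  0.18 -2.31] 14.5417 59.97822917997837
57 [-1.38 -0.29 -1.83] 14.8667 59.98184837400913
65 [ 0.06 -0.56 -1.46] 15.1833 59.97790966182947
```

View pics/c4.png

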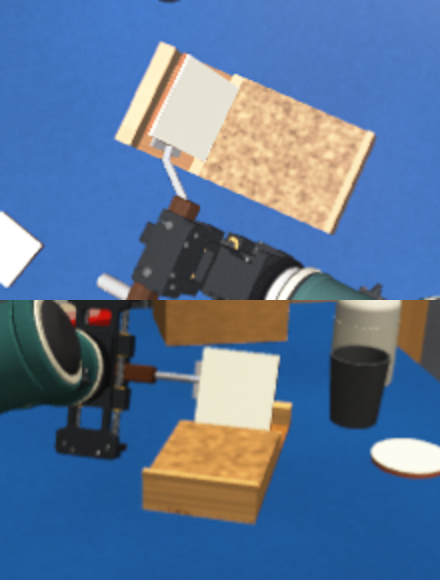

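The tile stands at about 65–70°, lying on the blade with its lower edge at the step. Now I'll push it over with the blade edge.

Run:
```python
from t import *
s,p=-1,0
for t,d in ((71,.036),(78,.040),(85,.045),(92,.050),(98,.054),(104,.058),(110,.060)):
    P,r=tcp(*blade(d,.001,d2(t),d2(72),e=-.022),s,p)
    manip.move_linear(P,rate=.04,rot=r)
    st=manip.state(); print(t,np.round(st["contact_force"],2),st["clock"])
manip.dwell(.5)
ims=[]
for n in ("top","side"):
    c=cams.capture(n); ims.append(c["image"]); np.save(f"pics/{n}5.npy",cloud(c))
cv2.imwrite("pics/c5.png",np.vstack([cv2.resize(ims[0][90:240,100:320],None,fx=2,fy=2),cv2.resize(ims[1][100:240,220:440],None,fx=2,fy=2)]))
```

```text
71 [ 0.05  0.39 -0.87] 15.6417
78 [-0.81 -0.34 -1.79] 15.95
85 [ 0.37 -0.28 -1.87] 16.2833
92 [-0.31  0.15 -1.12] 16.625
98 [-0.3   0.1  -1.66] 16.9417
104 [-0.57  0.23 -1.69] 17.2667
110 [ 0.27 -0.21 -1.49] 17.5833
```

View pics/c5.png

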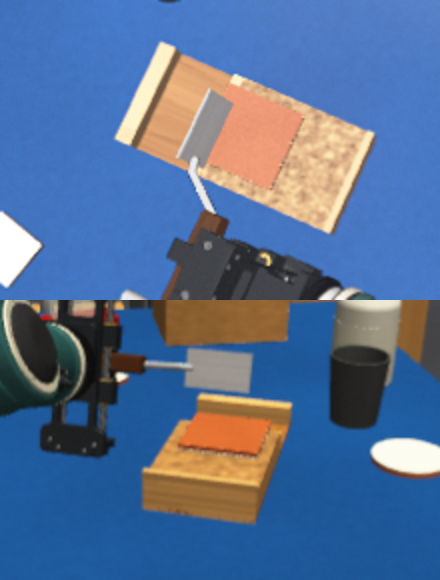

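The tile is over, clay side up and flat on the cork. I'll return the turner and check the tile.

Run:
```python
from t import *
s,p=-1,0
st=manip.state(); P=np.array(st["tool_pos"])
manip.move_linear(P+[0,0,.12],rate=.12)
P0,r0=tcp(T0,M0,s,p)
manip.move_pose(P0+[0,0,.16],r0); manip.move_linear(P0+[0,0,.01],rate=.12); manip.move_linear(P0+[0,0,.001],rate=.02)
print(manip.state()["contact_force"])
manip.set_gripper(.05); manip.dwell(.3); manip.move_linear(P0+[0,0,.2],rate=.12)
q=np.array(manip.state()["joint_pos"]); q[0]-=.7; manip.set_joints(q)
ims=[]
for n in ("top","side"):
    c=cams.capture(n); ims.append(c["image"]); W=cloud(c)
    if n=="top":
        t=part(c["image"],W,(0,110,120),(12,255,255),(150,100,300,220),(.03,.06)); print("tile",rect(t)); 
        print("board xy",B.T@(np.r_[np.array(rect(t)[0])/1000,0]-O))
        h=part(c["image"],W,(0,50,20),(20,255,140),(340,200,390,290),(.03,.09)); print("handle",rect(h))
cv2.imwrite("pics/c6.png",np.vstack(ims)[::1][:, :] if 0 else np.vstack([ims[0][80:320,100:540],ims[1][100:380,160:600]]))
print(manip.state()["clock"])
```

```text
[ 0.85626897 -0.80427293 -1.82688354]
tile (array([605.7, 155.4]), array([91.3, 92.6]), 66.0, array([39.9, 42.4, 44.8]), 1708)
board xy [-0.03500196 -0.00271342  0.        ]
handle (array([ 426.3, -143.7]), array([ 16.8, 121.8]), 85.7, array([64.4, 66.5, 68.8]), 410)
26.6583
```

View pics/c6.png

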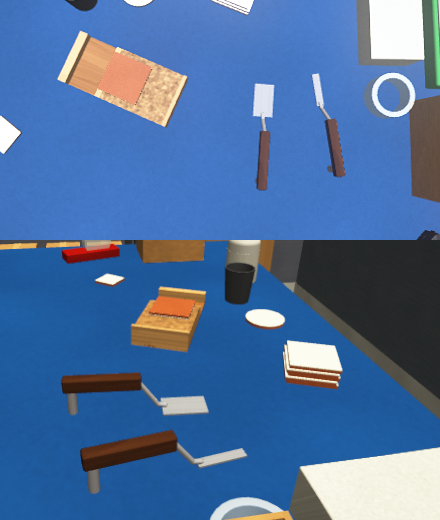

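The tile lies flat with its clay side up, centre about 35 mm past the step and 3 mm off the middle line. The turner stands level and is released, so I'm handing in.

```bash
python3 -c "
from cell import order
print(order.close_job())"
```

```text
the job is handed in; nothing more can be done
None
```

The tile is flipped glaze down and lies flat on the cork bed, about 35 mm past the step; the turner stands level on the bench, released, and the job was handed in at about 27 s; no verdict was returned.

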